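# Magnetise the small screwdriver in the blue-collared pot

## Robot

A 6-joint arm with a two-finger parallel gripper is mounted at the origin on a cart in front of the work surface, level with it; the furniture and walls round the work are solid. World frame = base frame: x ahead of the robot, y to its left, z up, the work surface at z = 0. Lengths are in m, angles in rad, forces in N, time in s.
With the tool pointing down it reaches from about 0.275 to 0.725 m from the base axis. Payload 5.6 kg.
Tool frame: the origin (TCP) lies at the very end of the fingers, on their centre line; the grasp point (between the pads) lies 19 mm behind it; z points along the fingers, y is the direction in which the jaws open and shut (so a half turn about z gives the same grasp; the last joint's range is limited). The gripper opens to 85 mm and grips with 20 to 120 N. Pads are 22 mm wide; open, the fingers measure 114 mm over their backs; the gripper's body (76 mm by 85 mm) begins 54 mm behind the grasp point. The pads swing forward as they close: fully open they stand 13 mm farther back than shut.
Start: joints at [-0.949, 0.255, 0.108, 0, -1.424, -0.285], TCP at [0.182, -0.519, 0.231] pointing down, gripper open.
Joint ranges: [-2.95, 2.95], [-1.21, 1.97], [-1.09, 1.5], [-2.87, 1.71], [-2.94, -0.07], [-3.05, 3.05]. Speed limits (rad/s): [2.57, 2.57, 3.14, 3.14, 3.14, 3.14].

## Interface

Orientations are given as a unit quaternion [w, x, y, z].
In Python, from rig import sense, camera, get_calibration, job_done gives the robot as it stands.
- The arm moves only by the tool jog_arm, never from a script. Its argument "moves" is a list of rows, each a list of 3 entries, a list of its own where there are three numbers: the shift along the tool's x, y, z in mm, then the turn, a rotation vector about the tool's x, y, z in rad, then the gripper command: -1 is fully open, 1 is shut, values between are in proportion. A call has 1 to 12 rows; each row is the pose to reach, as a shift and turn from the pose commanded when the call began, along the tool's axes at that moment; what a row does not reach only later rows make up. A row lasts 1/10 s, in which the tool goes at most 50 mm and 8.59 degrees, less where a joint would pass 70% of its speed; a pose out of reach is approached as far as the arm can. A call with a gripper value outside its range is refused whole. The fingers move at their own pace and stop on an object; the grip force is fixed at half the most. Time passes only in rows, so rows that repeat a pose let the fingers close. It gives the time, the measured TCP pose, the force and the opening at its end, in the units of the state.
- sense(): the state, without advancing time (a new reading comes with each control period).
- camera(name): name is "scene" or "top"; returns (picture, depth): 420x560x3 uint8, red, green, blue; 420x560 float32, m along the optical axis (not along the pixel's ray), 0 where there is no reading.
- get_calibration(name): a dict with "fx", "fy", "cx", "cy" (pixels), "k1" (the pictures are not rectified: a ray, as slopes to the right and down, at radius r is drawn at 1 + k1 r^2 times it, then the intrinsics apply), "extrinsics" (4x4, takes a point from camera to world coordinates). Camera axes: x right, y down, z forward; pixel columns grow to the right and rows downward; lengths in m; the calibration is good to about 2 mm. A picture is of the moment at which its call begins. get_calibration takes no time and is no camera call.
- job_done(): hands the job in, once; it reports no verdict.
The state is a dict: "time": time; "q": joint angles; "dq": joint speeds; "joint_torque": joint torques, N m; "tcp_pos": TCP position; "tcp_rot": TCP orientation; "contact_force": force on the tool from outside, world axes, zero at the start; "wrist_torque": the same for the moment, N m; "finger_gap": finger opening in m.
Only numpy, scipy, OpenCV 4.12 (cv2) and the standard library are available. Lean on these libraries where they do the work, as an engineer would, in place of code of your own. Each camera call takes 0.05 s, during which the arm holds its last target.

## Task

Take the small screwdriver out of the blue rack and magnetise its tip: dip it into the leaning pot with the blue collar until its sprung brass floor has clearly given way, and keep it pressed there for a good half second without driving the floor hard against its stop. Then draw it out and stand it back in the middle hole of the rack, upright with its handle resting on the rack, and let go. Do not touch the red-collared pot with the screwdriver, and leave the other things on the bench where they are.

Things in the scene. Friction and masses are not known exactly. Their poses are not given: they have to be found in the camera images.
- driver_handle (a point): Small loose screwdriver, 168 mm long, about 70 g, black and yellow handle, standing upright, tip down, in the middle hole of the blue rack. This point is the middle of its round handle (about 24 mm thick, 90 mm long); the handle's underside is 45 mm and the tip 124 mm from this point, its top end 44 mm the other way, all along its axis. Its own y axis points from the tip to the handle's end (up, as it stands).
- driver_tip (a point): The end of the screwdriver's tip, on its axis. The blade is about 6 mm wide, the steel shank 4.4 mm thick; blade and shank together reach 79 mm below the handle.
- rack: Fixed blue sheet-metal tool rack, 90 x 172 mm foot, open at front and back, its top plate 64 x 160 mm and 12 mm thick with the upper face 90 mm above the bench; three 14 mm holes go through the plate, 50 mm apart along its y axis (its long direction). Origin: centre of its underside, z up.
- rack_hole (a point): Centre of the middle hole, on the upper face of the rack's top plate, 90 mm above the bench. The screwdriver stands in it with the handle's underside on the plate (handle's middle 45 mm above this point).
- pot_blue: Fixed magnetiser: a grey foot 96 x 62 mm with a black round pot, 46 mm outside (the collar 53 mm), that leans 25 degrees from upright towards the pot's own -x side; a BLUE collar round its mouth. Origin: centre of its underside, z up. From the inside out, the bore's axis points along (-0.423, 0, 0.906) in this frame. The bore is 22 mm wide. Blue and red pot may stand either way round.
- pot_blue_mouth (a point): Centre of the blue-collared pot's mouth, on the bore's axis, at the rim (about 87 mm above the bench).
- blue_plate (a joint): How far the sprung brass floor of the blue-collared pot is pushed down along the bore, in m: 0 at rest, 0.012 hard against its stop. It starts to give at about 1.5 N and adds 0.7 N per mm, so that about 5 to 6 N presses it half-way down. Anything from 4 to 9 mm works. How deep the floor lies at rest is set differently each time and is not known beforehand: 28 to 52 mm below the mouth, along the bore; it does not move during the job except by its spring.
- pot_red: Fixed demagnetiser, the same in shape and size as the magnetiser but with a RED collar: not to be touched with the screwdriver. Origin and axes as for the other pot.
- tin_centre (a point): Centre of a round grease tin with a green lid, 69 mm across, 33 mm high, loose; to be left alone.
- tape_centre (a point): Centre of a black roll of insulating tape lying flat, 66 mm across, 19 mm high, loose; to be left alone.
- cutters_centre (a point): Centre of red-handled side cutters lying flat, 142 x 61 x 12 mm, loose; to be left alone.
Not all that is in view belongs to the job. What is shaped like the part that bears driver_handle but white is not meant.

How it is judged:
By the outcome, as a careful person would: the job done as asked, in the order asked, and still so for the second after the job is handed in, with the robot touching nothing.
It also fails if it takes over 51 s, if anything falls off the work surface, if the arm or the gripper's body presses on something with over 40 N, if the wrist force passes 120 N, or if a joint passes its speed limit or range.

## Working session

There is one attempt and no reset: what is moved stays moved. The work goes in short steps, Python scripts to look and compute and a tool call to move; the robot and the scene stay as the last step left them, time stands still between calls to the robot, and variables do not carry over. Pictures are saved under pics/ and viewed, and the job is handed in when it is done.

Besides the shell and the picture viewer there is one more tool, called as name(argument=value, ...), one argument or row to a line, values as JSON. jog_arm: Moves the arm, as the interface text tells. Its arguments: {"type":"object","properties":{"moves":{"type":"array"}},"required":["moves"]}

```bash
mkdir -p pics; ls
cat > h.py <<'E'
import numpy as np, cv2
from rig import sense, camera, get_calibration
E
python3 - <<'E'
from h import *
print(sense())
for n in("scene","top"):
    c=get_calibration(n); print(n,{k:np.round(v,4).tolist() if k=="extrinsics" else v for k,v in c.items()})
    p,d=camera(n); np.savez(f"pics/{n}0.npz",p=p,d=d); cv2.imwrite(f"pics/{n}0.png",p[:,:,::-1])
E
```

```text
pics
{'time': 0.0, 'q': array([-9.49354501e-01,  2.55774973e-01,  1.07041572e-01, -4.84814062e-04,
       -1.42386200e+00, -2.84603291e-01]), 'dq': array([-2.64646892e-03, -7.42605500e-04, -2.19743365e-04, -4.60293090e-04,
       -6.48550518e-05, -2.05512972e-03]), 'joint_torque': array([-5.35822765e-04, -3.86616969e+01,  2.37930429e+01,  5.36495849e+00,
       -6.20325358e-03,  1.01314677e-05]), 'tcp_pos': array([ 0.18169178, -0.51862731,  0.23039413]), 'tcp_rot': array([-1.78137402e-04, -1.67588919e-01,  9.85856525e-01,  9.13741986e-04]), 'contact_force': array([ 0.46066857, -0.4338826 ,  0.87417357]), 'wrist_torque': array([0.01287886, 0.05480025, 0.0515834 ]), 'finger_gap': 0.08555459577877243}
scene {'fx': 528.8170439520276, 'fy': 528.8170439520276, 'cx': 285.1407738041901, 'cy': 211.1141406190035, 'k1': -0.0966976951745924, 'extrinsics': [[-0.4658, -0.4311, 0.7728, -0.3714], [-0.8847, 0.2433, -0.3975, 0.5009], [-0.0166, -0.8689, -0.4948, 0.7203], [0.0, 0.0, 0.0, 1.0]]}
top {'fx': 397.1605530588757, 'fy': 397.1605530588757, 'cx': 274.54251861197207, 'cy': 218.1796347068033, 'k1': -0.10567748449574972, 'extrinsics': [[-0.0106, -0.9904, 0.1375, 0.4464], [-0.9999, 0.0108, 0.0004, 0.0012], [-0.0019, -0.1375, -0.9905, 0.9486], [0.0, 0.0, 0.0, 1.0]]}
```

View pics/scene0.png

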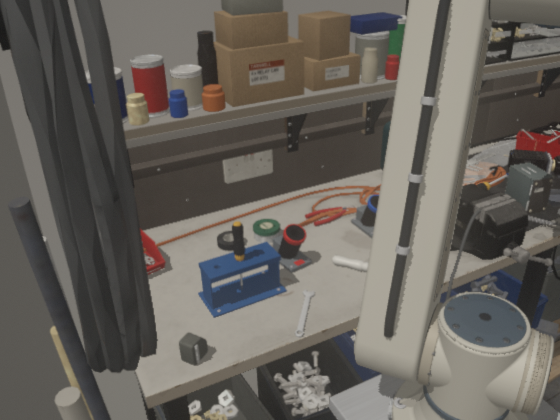

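View pics/top0.png

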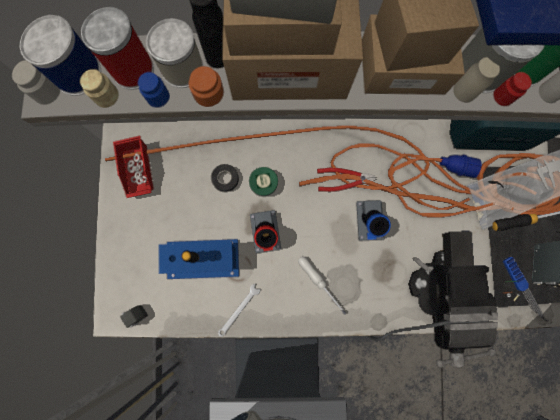

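Run:
```python
import cv2,numpy as np
t=cv2.imread("pics/top0.png"); s=cv2.imread("pics/scene0.png")
a=cv2.resize(t[225:290,150:250],None,fx=5,fy=5,interpolation=cv2.INTER_CUBIC)
b=cv2.resize(t[190:250,240:300],None,fx=5,fy=5,interpolation=cv2.INTER_CUBIC)
c=cv2.resize(t[190:250,345:405],None,fx=5,fy=5,interpolation=cv2.INTER_CUBIC)
o=np.zeros((325+300,620,3),np.uint8); o[:325,:500]=a; o[325:,:300]=b;o[325:,310:610]=c
cv2.imwrite("pics/c1.png",o[:600])
cv2.imwrite("pics/c2.png",cv2.resize(s[185:310,195:395],None,fx=4,fy=4,interpolation=cv2.INTER_CUBIC))
```

```text
(no output)
```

View pics/c1.png

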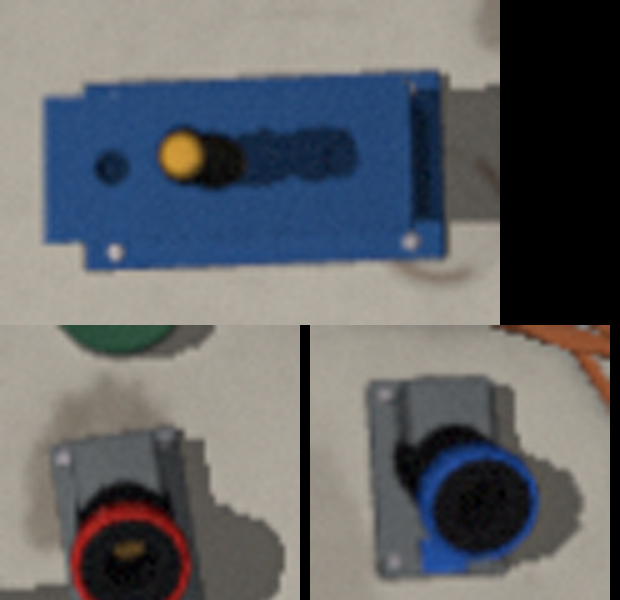

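View pics/c2.png

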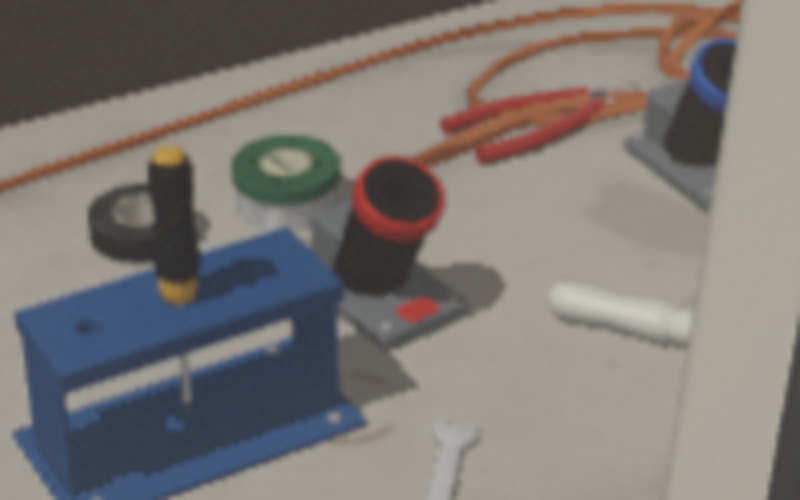

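```bash
cat >> h.py <<'E'
def rays(n,uv):
    c=get_calibration(n); K=np.array([[c["fx"],0,c["cx"]],[0,c["fy"],c["cy"]],[0,0,1.]])
    x=cv2.undistortPoints(np.asarray(uv,float).reshape(-1,1,2),K,np.array([c["k1"],0,0,0.]))[:,0]
    E=np.array(c["extrinsics"]); d=np.c_[x,np.ones(len(x))]
    return E[:3,3],d@E[:3,:3].T
def onz(n,uv,z):
    o,d=rays(n,uv); return o+d*((z-o[2])/d[:,2])[:,None]
def cloud(n,d):
    h,w=d.shape; v,u=np.mgrid[:h,:w]; o,r=rays(n,np.c_[u.ravel(),v.ravel()])
    return (o+r*d.reshape(-1,1)).reshape(h,w,3)
def proj(n,X):
    c=get_calibration(n); K=np.array([[c["fx"],0,c["cx"]],[0,c["fy"],c["cy"]],[0,0,1.]])
    E=np.linalg.inv(np.array(c["extrinsics"])); r,_=cv2.Rodrigues(E[:3,:3])
    return cv2.projectPoints(np.asarray(X,float).reshape(-1,1,3),r,E[:3,3],K,np.array([c["k1"],0,0,0.]))[0][:,0]
def tri(na,ua,nb,ub):
    o1,d1=rays(na,[ua]);o2,d2=rays(nb,[ub]);d1=d1[0];d2=d2[0]
    s=np.linalg.lstsq(np.c_[d1,-d2],o2-o1,rcond=None)[0]
    a=o1+d1*s[0];b=o2+d2*s[1]; return (a+b)/2,np.linalg.norm(a-b)
E
python3 - <<'E'
from h import *
f=np.load("pics/top0.npz");p,d=f["p"],f["d"];P=cloud("top",d);hsv=cv2.cvtColor(p,cv2.COLOR_RGB2HSV)
g=np.load("pics/scene0.npz");ps,ds=g["p"],g["d"];S=cloud("scene",ds);hs=cv2.cvtColor(ps,cv2.COLOR_RGB2HSV)
bl=lambda h:(h[...,0]>100)&(h[...,0]<125)&(h[...,1]>120)
m=bl(hsv)
r=m.copy();r[:, :150]=0;r[:,250:]=0;r[:225]=0;r[290:]=0
for n,PP,mm in(("top",P,r),):
    q=PP[mm&(abs(PP[...,2]-.09)<.012)];print("plate z",np.median(q[:,2]),len(q))
    k=r&(abs(P[...,2]-.09)<.012);cs,_=cv2.findContours(k.astype(np.uint8),0,1);c=max(cs,key=cv2.contourArea)
    w=onz("top",c[:,0,:],.09)[:,:2];R=cv2.minAreaRect((w*1000).astype(np.float32));print(R)
b=m.copy();b[:,:345]=0;b[:,405:]=0;b[:190]=0;b[250:]=0
k=b&(P[...,2]>.06);v,u=np.nonzero(k);print("ring",k.sum(),P[k].mean(0),P[k].min(0),P[k].max(0))
h=(hsv[...,0]>12)&(hsv[...,0]<28)&(hsv[...,1]>140);h[:,:150]=0;h[:,250:]=0;h[:230]=0;h[285:]=0
v,u=np.nonzero(h);print("yellow top",u.mean(),v.mean(),h.sum(),np.median(P[h],0))
h=(hs[...,0]>12)&(hs[...,0]<28)&(hs[...,1]>120);h[:,:225]=0;h[:,255:]=0;h[:215]=0;h[270:]=0
nc,l,st,ce=cv2.connectedComponentsWithStats(h.astype(np.uint8));print(st,ce)
print("holes top",onz("top",[[172.2,258.4]],.09))
print("foot corners",onz("top",[[345+63/5,190+55/5],[345+70/5,190+250/5],[345+180/5,190+52/5]],.006))
E
```

```text
plate z 0.09146886890213224 1891
((482.34259033203125, 174.15586853027344), (63.70785140991211, 160.0755157470703), 0.7242874503135681)
ring 210 [ 0.55111765 -0.22170678  0.09048004] [ 0.44639063 -0.25253526  0.06011709] [0.57840005 0.00115372 0.94860003]
yellow top 186.2112676056338 255.69014084507043 71 [0.48090167 0.17416148 0.17924759]
[[     0      0    560    420 235140]
 [   233    222      8      5     30]
 [   235    255      8      5     30]] [[279.51065323 209.49209832]
 [236.7        223.83333333]
 [238.8        257.1       ]]
holes top [[0.47985824 0.2246551  0.09      ]]
foot corners [[ 0.61705461 -0.19997426  0.006     ]
 [ 0.52242095 -0.1996351   0.006     ]
 [ 0.61803398 -0.25747527  0.006     ]]
```

Run:
```python
from h import *
f=np.load("pics/top0.npz");p,d=f["p"],f["d"];P=cloud("top",d);hsv=cv2.cvtColor(p,cv2.COLOR_RGB2HSV)
c=p[195:247,355:400]; 
b=((hsv[...,0]>100)&(hsv[...,0]<128)&(hsv[...,1]>100)&(hsv[...,2]>50)).astype(np.uint8);b[:,:362]=0;b[:,400]=0;b[:,392:]=0;b[:208]=0;b[240:]=0
k=(b>0)&(P[...,2]>.06)&(P[...,2]<.12)
q=P[k];A=np.c_[q[:,:2],np.ones(len(q))];co=np.linalg.lstsq(A,q[:,2],rcond=None)[0];print("plane slopes",co,"expect 0.466",k.sum())
cs,_=cv2.findContours(k.astype(np.uint8),cv2.RETR_CCOMP,cv2.CHAIN_APPROX_NONE)
for c in cs:
    if len(c)<20: continue
    e=cv2.fitEllipse(c);print(len(c),cv2.contourArea(c),e)
    print(onz("top",[e[0]],.087), P[int(e[0][1]),int(e[0][0])])
for r in k[208:240,364:392]: print(''.join('#' if x else '.' for x in r))
vv=hsv[...,:]
# foot gray: heights 3..15mm
gm=((P[...,2]>.003)&(P[...,2]<.02)); 
for r in (P[198:245,352:392,2]*1000): print(' '.join('%3d'%min(x,999) for x in r[::2]))
```

```text
plane slopes [ 0.25369962 -0.02186604 -0.05751654] expect 0.466 193
66 426.0 ((378.0159606933594, 224.9402313232422), (23.279306411743164, 23.453874588012695), 145.8319091796875)
[[ 0.54850946 -0.22592277  0.087     ]] [ 0.55506119 -0.23572192  0.05005563]
54 293.0 ((378.94940185546875, 225.77908325195312), (18.43089485168457, 20.401227951049805), 60.857208251953125)
[[ 0.54662706 -0.22792054  0.087     ]] [ 0.55212382 -0.23422085  0.05535052]
............................
............................
............................
............................
............................
.............####...........
.........##########.........
.......##############.......
......################......
.....#########....#####.....
....########.........###....
....######............###...
...######..............##...
...#####................##..
...####.................##..
...####..................##.
...###...................##.
...###...................##.
...###...................##.
...###...................##.
...###..................##..
...###..................##..
....###.......
[... 3335 characters left out ...]
  15  12  16  15  13  13  78  75  75  79  79   1   0   0   0
  1   2   1   4  11  15  12  13  13  13  15  13  76  74  15  13   3   1   0   0
  1   3  -1   0  10  14  10  11  12  16  15  11  10  13  11   9   0   1   1   4
  0   2   0  -1  14  12  10  13  18  13  13  14  14  12  10  14   2   1   3   4
 -1   0   2   0  11  14  10  11  11  12  12  13  10  14  10   3   1   2  -2   2
  2   0   0   2   0   1  -1   0   2   2   1   2   2   0   0   1   1   2   1   0
  3   0   0   0   0   4  -4   0   1   1   0   1   2   1   4   1   4   2   0   3
  4   0   0   0   0   1   4   1   2  -1   0   0   0   2   1   1   4   1   1   3
  0   0  -1   1   0   3   0   1   2   3   0   4   3   2   1   1   0   1   3   2
```

Run:
```python
from h import *
from scipy.optimize import least_squares
f=np.load("pics/top0.npz");p,d=f["p"],f["d"];P=cloud("top",d)
sub=np.zeros(d.shape,bool);sub[208:242,362:394]=1
k=sub&(P[...,2]>.07);q=P[k]
best=None;rng=np.random.default_rng(0)
for i in range(2000):
    t=q[rng.choice(len(q),3,False)];n=np.cross(t[1]-t[0],t[2]-t[0]);L=np.linalg.norm(n)
    if L<1e-4: continue
    n/=L;n*=np.sign(n[2]);
    ang=np.degrees(np.arccos(n[2]))
    inl=abs((q-t[0])@n)<.003
    if best is None or inl.sum()>best.sum(): best=inl
c=q[best].mean(0);n=np.linalg.svd(q[best]-c)[2][2];n*=np.sign(n[2]);print("normal",n,"tilt",np.degrees(np.arccos(n[2])),"dir",np.degrees(np.arctan2(n[1],n[0])),best.sum(),len(q),c)
# face mask
dist=np.full(d.shape,9.);dist=(P-c)@n
face=sub&(abs(dist)<.004)
cs,_=cv2.findContours(face.astype(np.uint8),cv2.RETR_CCOMP,cv2.CHAIN_APPROX_NONE)
bore=sub&(dist<-.006)
e1=np.cross(n,[0,1,0]);e1/=np.linalg.norm(e1);e2=np.cross(n,e1)
def toplane(uv):
    o,r=rays("top",uv);return o+r*(((c-o)@n)/(r@n))[:,None]
for cc in cs:
    if len(cc)<15: continue
    X=toplane(cc[:,0,:]);a=np.c_[(X-c)@e1,(X-c)@e2]
    s=least_squares(lambda v:np.hypot(a[:,0]-v[0],a[:,1]-v[1])-v[2],[0,0,.02],loss='soft_l1',f_scale=.001)
    print("circle dia",2*s.x[2],"centre",c+e1*s.x[0]+e2*s.x[1])
# foot
foot=(P[...,2]>.006)&(P[...,2]<.11);foot[:196]=0;foot[246:]=0;foot[:,:350]=0;foot[:,400:]=0
low=(P[...,2]>.007)&(P[...,2]<.02)&foot
v,u=np.nonzero(low);X=onz("top",np.c_[u,v],.012);print("foot",X.min(0),X.max(0),cv2.minAreaRect((X[:,:2]*1000).astype(np.float32)))
# left edge line fit
L=[];
for r in range(203,238):
    us=np.nonzero(low[r])[0]
    if len(us):L.append((us.min(),r))
X=onz("top",L,.012);print("left edge slope deg",np.degrees(np.polyfit(X[:,0],X[:,1],1)[0].item() and np.arctan(np.polyfit(X[:,0],X[:,1],1)[0])),X[:,1].mean())
```

```text
normal [-0.41815445 -0.01540779  0.90824526] tilt 24.73602501662145 dir -177.88976996928207 343 425 [ 0.54661996 -0.22624386  0.0882029 ]
circle dia 0.05119594173181128 centre [ 0.54628456 -0.22662934  0.08804194]
circle dia 0.023922512973182562 centre [ 0.54598845 -0.22676876  0.08790325]
foot [ 0.52121467 -0.3007564   0.012     ] [ 0.62742047 -0.19576508  0.012     ] ((573.6748657226562, -248.96885681152344), (105.00067138671875, 106.09923553466797), 1.3611164093017578)
left edge slope deg 1.4807146956013135 -0.19725703561459287
```

Run:
```python
from h import *
f=np.load("pics/top0.npz");d=f["d"];P=cloud("top",d);ok=d>0
Q=P[ok]
for x0 in np.arange(.1,.8,.1):
    print("x%.1f"%x0,[int(1000*np.percentile(Q[(abs(Q[:,0]-x0-.05)<.05)&(abs(Q[:,1]-y0)<.05)][:,2],99.5)) if ((abs(Q[:,0]-x0-.05)<.05)&(abs(Q[:,1]-y0)<.05)).sum()>5 else None for y0 in np.arange(-.5,.45,.1)])
```

```text
x0.1 [271, -889, -886, 3, 5, 188, 164, 3, -888, -888]
x0.2 [131, 133, 78, 11, 2, 3, 4, 3, 4, 3]
x0.3 [141, 141, 130, 13, 16, 5, 10, 5, 53, 5]
x0.4 [122, 132, 41, 5, 26, 14, 95, 180, 93, 5]
x0.5 [33, 106, 85, 97, 5, 97, 93, 94, 90, 5]
x0.6 [57, 50, 19, 48, 15, 37, 36, 21, 55, 56]
x0.7 [390, 486, 505, 506, 571, 567, 530, 454, 454, 440]
```

jog_arm(
  moves=[
    [[0,0,-50],[0,0,0],-1],
    [[0,0,-90],[0,0,0.1],-1],
    [[0,0,-90],[0,0,0.2],-1],
    [[0,0,-90],[0,0,0.337],-1],
    [[0,0,-90],[0,0,0.337],-1],
  ],
)

```text
time: 0.6
tcp_pos: [0.1818, -0.5189, 0.3209]
tcp_rot: [-0.0, 0.001, 1.0, 0.0]
contact_force: [-0.4, 0.2, -0.4]
finger_gap: 0.0853
```

jog_arm(
  moves=[
    [[-300,693,0],[0,0,0],-1],
    [[-300,693,0],[0,0,0],-1],
    [[-300,693,0],[0,0,0],-1],
    [[-300,693,0],[0,0,0],-1],
    [[-300,693,0],[0,0,0],-1],
    [[-300,693,0],[0,0,0],-1],
    [[-300,693,0],[0,0,0],-1],
    [[-300,693,0],[0,0,0],-1],
    [[-300,693,0],[0,0,0],-1],
    [[-300,693,0],[0,0,0],-1],
    [[-300,693,0],[0,0,0],-1],
    [[-300,693,0],[0,0,0],-1],
  ],
)

```text
time: 1.8
tcp_pos: [0.4203, 0.0336, 0.3212]
tcp_rot: [0.0, -0.002, 1.0, -0.0]
contact_force: [0.8, -0.9, -0.3]
finger_gap: 0.0852
```

Run:
```python
from h import *
print(sense()["tcp_pos"],sense()["q"].round(2))
p,d=camera("scene"); np.savez("pics/scene1.npz",p=p,d=d); cv2.imwrite("pics/scene1.png",p[:,:,::-1])
```

```text
[0.42026926 0.03360317 0.32120485] [ 0.45 -0.02  0.02  0.   -1.61 -2.02]
```

View pics/scene1.png

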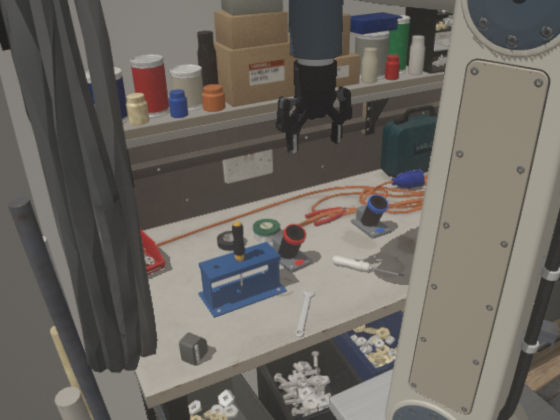

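Run:
```python
from h import *
print(tri("top",(186.2,255.7),"scene",(236.7,223.8)))
print(proj("scene",[[.546,-.2267,.0875],[.4823,.174,.09],[.4823,.174,.18]]),proj("top",[[.4823,.174,.18]]))
s=cv2.imread("pics/scene1.png")
cv2.imwrite("pics/c3.png",cv2.resize(s[190:240,340:400],None,fx=10,fy=10,interpolation=cv2.INTER_CUBIC))
```

```text
(array([0.48098524, 0.17339495, 0.17662691]), np.float64(0.0025089911821873476))
[[376.3968919  201.96301213]
 [238.19787238 259.05908042]
 [235.43916346 222.02489819]] [[186.09161055 255.2520444 ]]
```

View pics/c3.png

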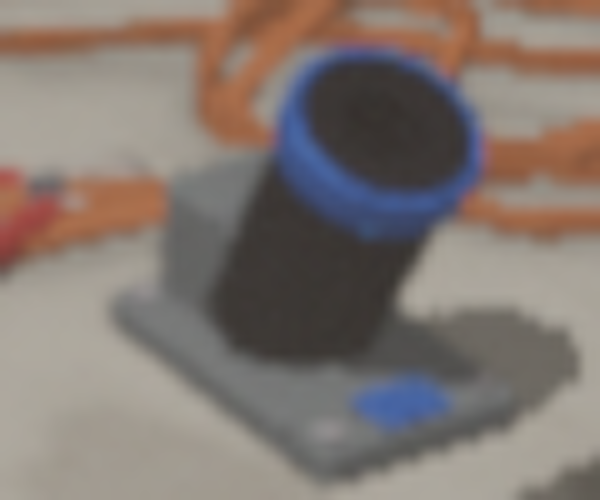

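jog_arm(
  moves=[
    [[-62,140,0],[0,0,0],-1],
    [[-62,140,0],[0,0,0],-1],
    [[-62,140,0],[0,0,0],-1],
    [[-62,140,0],[0,0,0],-1],
    [[-62,140,60],[0,0,0],-1],
    [[-62,140,100],[0,0,0],-1],
    [[-62,140,100],[0,0,0],-1],
  ],
)

```text
time: 2.55
tcp_pos: [0.4759, 0.1681, 0.2122]
tcp_rot: [-0.009, -0.001, 1.0, -0.005]
contact_force: [0.1, 0.2, -1.1]
finger_gap: 0.0851
```

jog_arm(
  moves=[
    [[0,0,0],[0,0,0],-1],
    [[0,0,0],[0,0,0],-1],
  ],
)

```text
time: 2.75
tcp_pos: [0.4847, 0.1723, 0.2255]
tcp_rot: [0.003, -0.0, 1.0, 0.002]
contact_force: [-0.0, 0.6, 1.0]
finger_gap: 0.0854
```

jog_arm(
  moves=[
    [[3,1,0],[0,0,0],-1],
    [[3,1,30],[0,0,0],-1],
    [[3,1,60],[0,0,0],-1],
    [[3,1,85],[0,0,0],-1],
    [[3,1,107],[0,0,0],-1],
    [[3,1,107],[0,0,0],-1],
    [[3,1,107],[0,0,0],-1],
  ],
)

```text
time: 3.45
tcp_pos: [0.4806, 0.1732, 0.1163]
tcp_rot: [0.001, -0.0, 1.0, 0.001]
contact_force: [-0.1, -0.4, 0.6]
finger_gap: 0.0855
```

Run:
```python
from h import *
print(sense()["tcp_pos"])
o=[]
for n in ("scene","top"):
    p,d=camera(n); cv2.imwrite(f"pics/{n}2.png",p[:,:,::-1]); 
    c=p[190:290,190:290] if n=="scene" else p[205:305,140:240]
    o.append(cv2.resize(c,(400,400),interpolation=cv2.INTER_CUBIC))
cv2.imwrite("pics/c4.png",np.hstack(o)[:,:,::-1])
```

```text
[0.48055372 0.17315073 0.11629589]
```

View pics/c4.png

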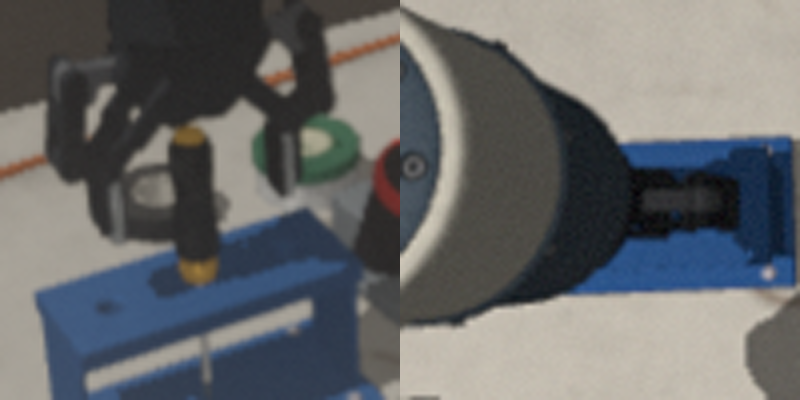

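jog_arm(
  moves=[
    [[0,0,-2],[0,0,0],0],
    [[0,0,-2],[0,0,0],1],
    [[0,0,-2],[0,0,0],1],
    [[0,0,-2],[0,0,0],1],
    [[0,0,-2],[0,0,0],1],
    [[0,0,-2],[0,0,0],1],
    [[0,0,-2],[0,0,0],1],
    [[0,0,-2],[0,0,0],1],
  ],
)

```text
time: 4.35
tcp_pos: [0.4795, 0.1725, 0.1165]
tcp_rot: [0.0, 0.0, 1.0, 0.0]
contact_force: [0.5, 0.1, 3.0]
finger_gap: 0.0219
```

jog_arm(
  moves=[
    [[0,0,-10],[0,0,0],1],
    [[0,0,-30],[0,0,0],1],
    [[0,0,-60],[0,0,0],1],
    [[0,0,-90],[0,0,0],1],
    [[0,0,-130],[0,0,0],1],
    [[0,0,-160],[0,0,0],1],
    [[0,0,-160],[0,0,0],1],
    [[0,0,-160],[0,0,0],1],
    [[0,0,-160],[0,0,0],1],
  ],
)

```text
time: 5.25
tcp_pos: [0.4786, 0.1723, 0.2752]
tcp_rot: [-0.001, 0.0, 1.0, -0.0]
contact_force: [-1.0, 0.1, -1.1]
finger_gap: 0.0219
```

Run:
```python
from h import *
s=sense();print(s["tcp_pos"],s["contact_force"])
p,d=camera("scene"); cv2.imwrite("pics/scene3.png",p[:,:,::-1])
c=p[120:300,160:340]; cv2.imwrite("pics/c5.png",cv2.resize(c,(600,600),interpolation=cv2.INTER_CUBIC)[:,:,::-1])
t=s["tcp_pos"]
print(proj("scene",[t,t-[0,0,.105],t+[0,0,.063]]))
```

```text
[0.4786398  0.17227527 0.27519053] [-1.00732142  0.1490833  -1.06737515]
[[233.89225362 179.81495081]
 [237.25762526 226.82414323]
 [231.74680955 149.27887056]]
```

View pics/c5.png

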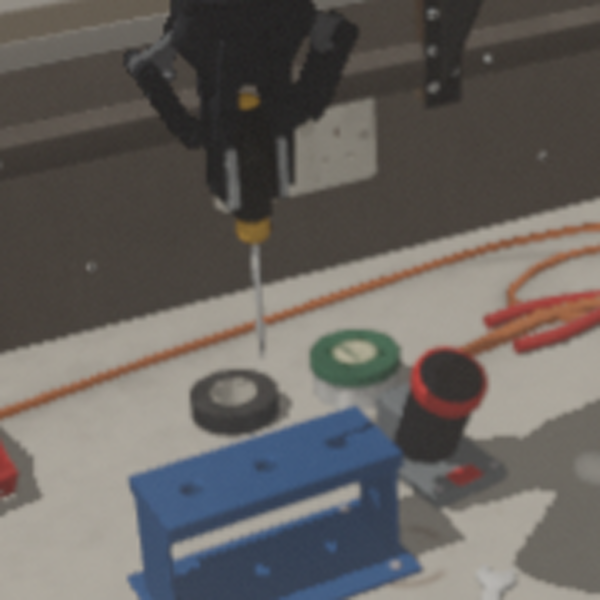

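jog_arm(
  moves=[
    [[-2,-30,0],[0,0,0],1],
    [[-2,-70,0],[0,0,0],1],
    [[-2,-110,0],[0,0,0],1],
    [[-2,-150,0],[0,0,0],1],
    [[-4,-190,0],[0,0,0],1],
    [[-4,-230,0],[0,0,0],1],
    [[-6,-270,0],[0,0,0],1],
    [[-6,-310,0],[0,0,0],1],
    [[-6,-345,0],[0,0,0],1],
    [[-6,-375,0],[0,0,0],1],
    [[-6,-395,0],[0,0,0],1],
    [[-6,-401,0],[0,0,0],1],
  ],
)

```text
time: 6.5
tcp_pos: [0.4844, -0.2302, 0.2748]
tcp_rot: [-0.002, 0.001, 1.0, 0.0]
contact_force: [-0.1, 0.5, -0.2]
finger_gap: 0.0219
```

jog_arm(
  moves=[
    [[0,0,0],[0,0,0],1],
    [[0,0,0],[-0.004,-0.11,0],1],
    [[0,0,0],[-0.008,-0.22,0],1],
    [[0,0,0],[-0.012,-0.33,0],1],
    [[0,0,0],[-0.014,-0.436,0],1],
    [[0,0,0],[-0.014,-0.436,0],1],
    [[0,0,0],[-0.014,-0.436,0],1],
  ],
)

```text
time: 7.2
tcp_pos: [0.4846, -0.2277, 0.2766]
tcp_rot: [0.216, -0.0, 0.976, 0.007]
contact_force: [0.1, -0.2, -0.3]
finger_gap: 0.0222
```

```bash
cat > w.py <<'E'
from h import *
from scipy.spatial.transform import Rotation as Rn
import sys
M=np.array([.5455,-.2275,.0875]);b=np.array([-.4226,-.013,.906]);b/=np.linalg.norm(b)
s=sense();t=s["tcp_pos"];q=s["tcp_rot"];R=Rn.from_quat(np.r_[q[1:],q[0]]).as_matrix()
tip=t+R[:,2]*.105
print("t",s["time"],"tcp",t.round(4),"tip",tip.round(4),"F",s["contact_force"].round(2),"gap",s["finger_gap"])
e=tip-M;print("tool z",R[:,2].round(4),"height along b mm",(e@b*1e3).round(1),"lateral world",((e-(e@b)*b)*1e3).round(1),"axis force",(s["contact_force"]@b).round(2))
for h in (.04,.005,-.02): print(h,"tool shift mm",(R.T@(M+b*h-tip)*1e3).round(1))
print("tool turn", (Rn.align_vectors([-(R.T@b)],[[0,0,1]])[0].as_rotvec()).round(4))
E
python3 w.py
```

```text
t 7.2 tcp [ 0.4846 -0.2277  0.2766] tip [ 0.5289 -0.2263  0.1814] F [ 0.12 -0.19 -0.34] gap 0.02215697854838347
tool z [ 0.4218  0.0139 -0.9066] height along b mm 92.1 lateral world [22.3  2.4 10.5] axis force -0.35
0.04 tool shift mm [24.6 -2.5 52.1]
0.005 tool shift mm [24.6 -2.6 87.1]
-0.02 tool shift mm [ 24.6  -2.6 112.1]
tool turn [ 0.0009 -0.001   0.    ]
```

Orientation matches the bore. Hover 30 mm over the mouth, then look.

jog_arm(
  moves=[
    [[24.6,-2.5,20],[0,0,0],1],
    [[24.6,-2.5,45],[0,0,0],1],
    [[24.6,-2.5,67],[0,0,0],1],
    [[24.6,-2.5,67],[0,0,0],1],
    [[24.6,-2.5,67],[0,0,0],1],
    [[24.6,-2.5,67],[0,0,0],1],
  ],
)

```text
time: 7.8
tcp_pos: [0.492, -0.2301, 0.2066]
tcp_rot: [0.217, -0.0, 0.976, 0.007]
contact_force: [0.7, 0.7, -0.3]
finger_gap: 0.022
```

```bash
python3 w.py
python3 - <<'E'
from h import *
o=[]
for n in ("scene","top"):
    p,d=camera(n);np.savez(f"pics/{n}4.npz",p=p,d=d); cv2.imwrite(f"pics/{n}4.png",p[:,:,::-1])
    c=p[160:240,330:410] if n=="scene" else p[190:270,330:410]
    o.append(cv2.resize(c,(400,400),interpolation=cv2.INTER_CUBIC))
cv2.imwrite("pics/c6.png",np.hstack(o)[:,:,::-1])
E
```

```text
t 7.8 tcp [ 0.492  -0.2301  0.2066] tip [ 0.5365 -0.2288  0.1115] F [ 0.72  0.72 -0.32] gap 0.0219730963939286
tool z [ 0.4235  0.0129 -0.9058] height along b mm 25.6 lateral world [ 1.8 -0.9  0.8] axis force -0.6
0.04 tool shift mm [  2.    0.9 -14.4]
0.005 tool shift mm [ 2.   0.9 20.6]
-0.02 tool shift mm [ 2.   0.9 45.6]
tool turn [-0.0001  0.0009  0.    ]
```

View pics/c6.png

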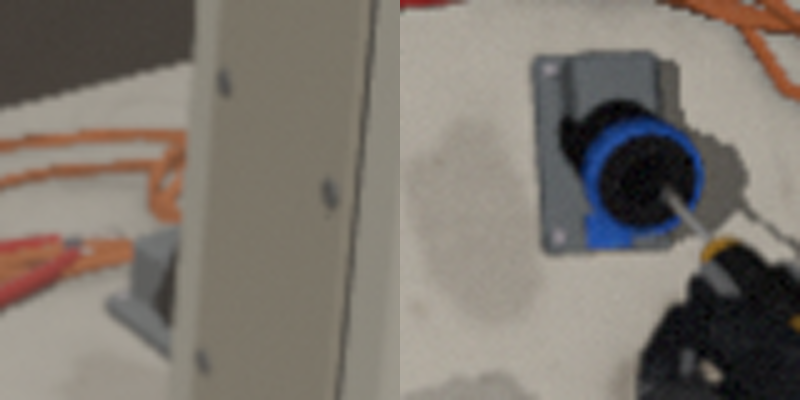

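Run:
```python
from h import *
print(proj("top",[[.5365,-.2288,.1115],[.5455,-.2275,.0875],[.5455+.0127,-.2275,.0875-.0272]]))
p=cv2.imread("pics/top4.png");cv2.imwrite("pics/c7.png",cv2.resize(p[205:250,360:405],(630,630)[:2],interpolation=cv2.INTER_CUBIC)[:600])
```

```text
[[382.51207682 229.12101617]
 [378.84249239 226.2635266 ]
 [375.51484062 222.11399952]]
```

View pics/c7.png

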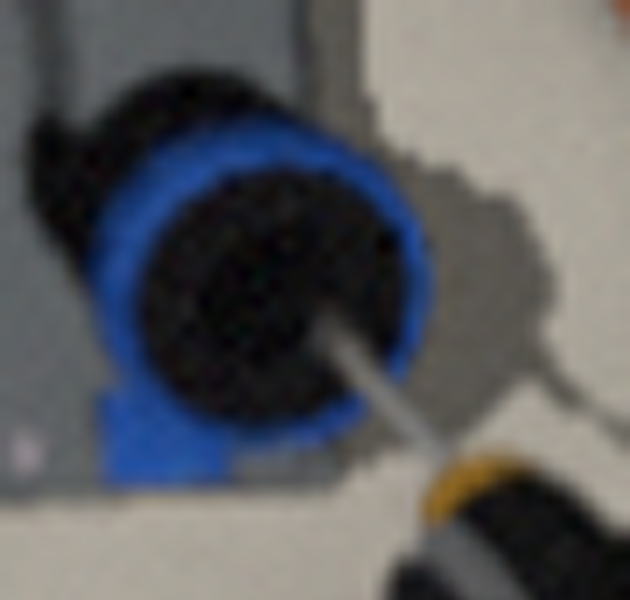

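jog_arm(
  moves=[
    [[3.5,1.2,0],[0,0,0],1],
    [[3.5,1.2,0],[0,0,0],1],
    [[3.5,1.2,10],[0,0,0],1],
    [[3.5,1.2,20],[0,0,0],1],
    [[3.5,1.2,26],[0,0,0],1],
    [[3.5,1.2,32],[0,0,0],1],
    [[3.5,1.2,38],[0,0,0],1],
    [[3.5,1.2,43],[0,0,0],1],
    [[3.5,1.2,46],[0,0,0],1],
    [[3.5,1.2,46],[0,0,0],1],
    [[3.5,1.2,46],[0,0,0],1],
  ],
)

```text
time: 9.0
tcp_pos: [0.5076, -0.2283, 0.1622]
tcp_rot: [0.216, 0.0, 0.976, 0.007]
contact_force: [-0.2, -0.4, -0.3]
finger_gap: 0.0224
```

```bash
python3 w.py
python3 - <<'E'
from h import *
p,d=camera("top");cv2.imwrite("pics/c8.png",cv2.resize(p[205:250,360:405],(560,560),interpolation=cv2.INTER_CUBIC)[:,:,::-1])
E
```

```text
t 9.0 tcp [ 0.5076 -0.2283  0.1622] tip [ 0.5519 -0.2268  0.067 ] F [-0.23 -0.42 -0.34] gap 0.02242226324000935
tool z [ 0.4225  0.0134 -0.9063] height along b mm -21.3 lateral world [-2.6  0.4 -1.2] axis force -0.21
0.04 tool shift mm [ -2.8  -0.3 -61.3]
0.005 tool shift mm [ -2.8  -0.4 -26.3]
-0.02 tool shift mm [-2.8 -0.4 -1.3]
tool turn [ 0.0004 -0.0002  0.    ]
```

View pics/c8.png

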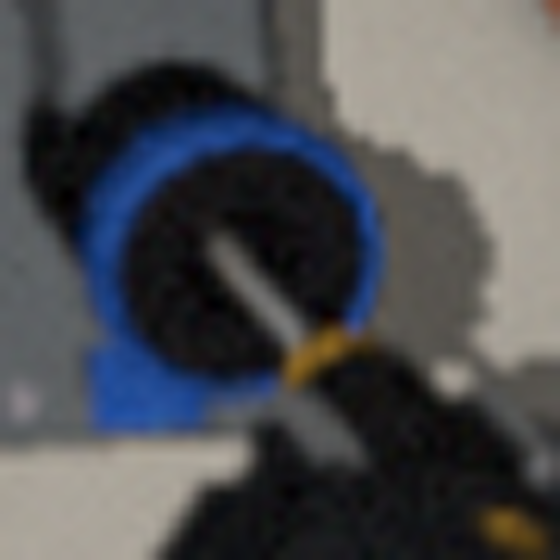

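jog_arm(
  moves=[
    [[-1.5,0,2],[0,0,0],1],
    [[-1.5,0,4],[0,0,0],1],
    [[-1.5,0,6],[0,0,0],1],
    [[-1.5,0,8],[0,0,0],1],
    [[-1.5,0,8],[0,0,0],1],
    [[-1.5,0,8],[0,0,0],1],
  ],
)

```text
time: 9.65
tcp_pos: [0.5122, -0.2281, 0.1553]
tcp_rot: [0.216, 0.0, 0.976, 0.007]
contact_force: [-0.9, 0.3, -0.5]
finger_gap: 0.0219
```

```bash
python3 w.py
```

```text
t 9.65 tcp [ 0.5122 -0.2281  0.1553] tip [ 0.5565 -0.2267  0.0601] F [-0.9   0.31 -0.54] gap 0.02186387622449832
tool z [ 0.4221  0.0135 -0.9064] height along b mm -29.5 lateral world [-1.5  0.4 -0.7] axis force -0.12
0.04 tool shift mm [ -1.6  -0.4 -69.5]
0.005 tool shift mm [ -1.6  -0.4 -34.5]
-0.02 tool shift mm [-1.6 -0.4 -9.5]
tool turn [ 0.0005 -0.0006  0.    ]
```

jog_arm(
  moves=[
    [[0,0,1.5],[0,0,0],1],
    [[0,0,3],[0,0,0],1],
    [[0,0,3],[0,0,0],1],
    [[0,0,3],[0,0,0],1],
  ],
)

```text
time: 10.05
tcp_pos: [0.5135, -0.2281, 0.1526]
tcp_rot: [0.216, 0.0, 0.976, 0.007]
contact_force: [-0.9, 1.4, -0.4]
finger_gap: 0.0219
```

```bash
python3 w.py
```

```text
t 10.05 tcp [ 0.5135 -0.2281  0.1526] tip [ 0.5578 -0.2267  0.0574] F [-0.92  1.35 -0.41] gap 0.02186063060102389
tool z [ 0.4222  0.0135 -0.9064] height along b mm -32.5 lateral world [-1.4  0.4 -0.7] axis force 0.0
0.04 tool shift mm [ -1.5  -0.4 -72.5]
0.005 tool shift mm [ -1.6  -0.4 -37.5]
-0.02 tool shift mm [ -1.6  -0.4 -12.5]
tool turn [ 0.0005 -0.0005  0.    ]
```

jog_arm(
  moves=[
    [[0,0,1.5],[0,0,0],1],
    [[0,0,3],[0,0,0],1],
    [[0,0,3],[0,0,0],1],
    [[0,0,3],[0,0,0],1],
  ],
)

```text
time: 10.45
tcp_pos: [0.5147, -0.228, 0.1498]
tcp_rot: [0.216, 0.0, 0.976, 0.007]
contact_force: [-0.6, 0.4, -1.2]
finger_gap: 0.0221
```

jog_arm(
  moves=[
    [[0,0,1.5],[0,0,0],1],
    [[0,0,3],[0,0,0],1],
    [[0,0,3],[0,0,0],1],
    [[0,0,3],[0,0,0],1],
  ],
)

```text
time: 10.85
tcp_pos: [0.516, -0.228, 0.1471]
tcp_rot: [0.216, 0.0, 0.976, 0.007]
contact_force: [-0.1, 0.2, -0.9]
finger_gap: 0.022
```

jog_arm(
  moves=[
    [[0,0,1.5],[0,0,0],1],
    [[0,0,3],[0,0,0],1],
    [[0,0,3],[0,0,0],1],
    [[0,0,3],[0,0,0],1],
  ],
)

```text
time: 11.25
tcp_pos: [0.5172, -0.2279, 0.1444]
tcp_rot: [0.216, 0.0, 0.976, 0.007]
contact_force: [0.0, 0.2, -1.1]
finger_gap: 0.0218
```

jog_arm(
  moves=[
    [[0,0,1.5],[0,0,0],1],
    [[0,0,3],[0,0,0],1],
    [[0,0,3],[0,0,0],1],
    [[0,0,3],[0,0,0],1],
  ],
)

```text
time: 11.65
tcp_pos: [0.5185, -0.2279, 0.1417]
tcp_rot: [0.216, 0.0, 0.976, 0.007]
contact_force: [-0.3, 0.2, -0.1]
finger_gap: 0.0222
```

jog_arm(
  moves=[
    [[0,0,1.5],[0,0,0],1],
    [[0,0,2.5],[0,0,0],1],
    [[0,0,2.5],[0,0,0],1],
    [[0,0,2.5],[0,0,0],1],
  ],
)

```text
time: 12.05
tcp_pos: [0.5196, -0.2279, 0.1394]
tcp_rot: [0.216, 0.0, 0.976, 0.007]
contact_force: [0.3, -0.6, -0.1]
finger_gap: 0.022
```

jog_arm(
  moves=[
    [[0,0,1.5],[0,0,0],1],
    [[0,0,2.5],[0,0,0],1],
    [[0,0,2.5],[0,0,0],1],
    [[0,0,2.5],[0,0,0],1],
  ],
)

```text
time: 12.45
tcp_pos: [0.5208, -0.2279, 0.1375]
tcp_rot: [0.216, 0.0, 0.976, 0.007]
contact_force: [-1.1, -0.9, 1.8]
finger_gap: 0.022
```

jog_arm(
  moves=[
    [[0,0,1.5],[0,0,0],1],
    [[0,0,2.5],[0,0,0],1],
    [[0,0,2.5],[0,0,0],1],
  ],
)

```text
time: 12.75
tcp_pos: [0.5219, -0.2279, 0.1351]
tcp_rot: [0.216, 0.0, 0.976, 0.007]
contact_force: [-1.8, -0.2, 3.8]
finger_gap: 0.022
```

```bash
python3 w.py
```

```text
t 12.75 tcp [ 0.5219 -0.2279  0.1351] tip [ 0.5662 -0.2265  0.04  ] F [-1.85 -0.17  3.78] gap 0.02202164112361623
tool z [ 0.4227  0.0132 -0.9062] height along b mm -51.8 lateral world [-1.2  0.3 -0.5] axis force 4.21
0.04 tool shift mm [ -1.3  -0.3 -91.8]
0.005 tool shift mm [ -1.3  -0.3 -56.8]
-0.02 tool shift mm [ -1.3  -0.3 -31.8]
tool turn [ 0.0002 -0.      0.    ]
```

jog_arm(
  moves=[
    [[0,0,1],[0,0,0],1],
    [[0,0,2.2],[0,0,0],1],
    [[0,0,2.2],[0,0,0],1],
    [[0,0,2.2],[0,0,0],1],
    [[0,0,2.2],[0,0,0],1],
  ],
)

```text
time: 13.25
tcp_pos: [0.5227, -0.2279, 0.1332]
tcp_rot: [0.216, 0.0, 0.976, 0.007]
contact_force: [-3.0, 0.2, 4.6]
finger_gap: 0.022
```

```bash
python3 w.py
python3 - <<'E'
from h import *
b=np.array([-.4226,-.013,.906])
for i in range(3): camera("top"); print(sense()["contact_force"]@b)
E
```

```text
t 13.25 tcp [ 0.5227 -0.2279  0.1332] tip [ 0.5671 -0.2265  0.038 ] F [-2.95  0.16  4.61] gap 0.021960164056494216
tool z [ 0.4226  0.0133 -0.9062] height along b mm -54.0 lateral world [-1.2  0.3 -0.6] axis force 5.42
0.04 tool shift mm [ -1.3  -0.3 -94. ]
0.005 tool shift mm [ -1.3  -0.3 -59. ]
-0.02 tool shift mm [ -1.3  -0.3 -34. ]
tool turn [ 0.0003 -0.0001  0.    ]
4.97249007766949
4.309087432673812
5.429436475527395
```

jog_arm(
  moves=[
    [[0,0,1],[0,0,0],1],
    [[0,0,1],[0,0,0],1],
    [[0,0,1],[0,0,0],1],
    [[0,0,1],[0,0,0],1],
    [[0,0,1],[0,0,0],1],
    [[0,0,1],[0,0,0],1],
    [[0,0,1],[0,0,0],1],
    [[0,0,1],[0,0,0],1],
    [[0,0,1],[0,0,0],1],
    [[0,0,1],[0,0,0],1],
    [[0,0,1],[0,0,0],1],
  ],
)

```text
time: 14.5
tcp_pos: [0.5232, -0.2279, 0.1323]
tcp_rot: [0.216, 0.0, 0.976, 0.007]
contact_force: [-2.6, 1.4, 5.2]
finger_gap: 0.0223
```

```bash
python3 w.py
```

```text
t 14.5 tcp [ 0.5232 -0.2279  0.1323] tip [ 0.5675 -0.2265  0.0371] F [-2.65  1.42  5.15] gap 0.022262050941222303
tool z [ 0.4226  0.0133 -0.9062] height along b mm -55.0 lateral world [-1.2  0.3 -0.6] axis force 5.77
0.04 tool shift mm [ -1.3  -0.3 -95. ]
0.005 tool shift mm [ -1.3  -0.3 -60. ]
-0.02 tool shift mm [ -1.3  -0.3 -35. ]
tool turn [ 0.0003 -0.0001  0.    ]
```

jog_arm(
  moves=[
    [[0,0,-5],[0,0,0],1],
    [[0,0,-15],[0,0,0],1],
    [[0,0,-30],[0,0,0],1],
    [[0,0,-50],[0,0,0],1],
    [[0,0,-75],[0,0,0],1],
    [[0,0,-100],[0,0,0],1],
    [[0,0,-125],[0,0,0],1],
    [[0,0,-140],[0,0,0],1],
    [[0,0,-140],[0,0,0],1],
    [[0,0,-140],[0,0,0],1],
  ],
)

```text
time: 15.5
tcp_pos: [0.4635, -0.2292, 0.2582]
tcp_rot: [0.216, 0.0, 0.976, 0.007]
contact_force: [0.6, -0.0, -0.6]
finger_gap: 0.0221
```

jog_arm(
  moves=[
    [[0,0,0],[0.004,0.11,0],1],
    [[0,0,0],[0.008,0.22,0],1],
    [[0,0,0],[0.012,0.33,0],1],
    [[0,0,0],[0.014,0.436,0],1],
    [[0,0,0],[0.014,0.436,0],1],
    [[0,0,0],[0.014,0.436,0],1],
  ],
)

```text
time: 16.1
tcp_pos: [0.4642, -0.2292, 0.2567]
tcp_rot: [-0.001, -0.0, 1.0, 0.001]
contact_force: [-0.7, -0.1, -0.7]
finger_gap: 0.0221
```

```bash
python3 w.py
python3 - <<'E'
from rig import sense
print(sense()["tcp_rot"],sense()["tcp_pos"])
E
```

```text
t 16.1 tcp [ 0.4642 -0.2292  0.2567] tip [ 0.464  -0.229   0.1517] F [-0.73 -0.09 -0.7 ] gap 0.022139645345021993
tool z [-0.0027  0.0013 -1.    ] height along b mm 92.7 lateral world [-42.4  -0.3 -19.8] axis force -0.33
0.04 tool shift mm [-64.7   0.9  27.8]
0.005 tool shift mm [-79.6   1.4  59.5]
-0.02 tool shift mm [-90.2   1.6  82.1]
tool turn [-0.0121 -0.4392  0.    ]
[-1.36386223e-03 -2.08029702e-04  9.99998851e-01  6.28428329e-04] [ 0.46423671 -0.22916175  0.25674487]
```

jog_arm(
  moves=[
    [[-5,20,-15],[0,0,0],1],
    [[-10,60,-19],[0,0,0],1],
    [[-15.5,100,-19],[0,0,0],1],
    [[-15.5,140,-19],[0,0,0],1],
    [[-15.5,180,-19],[0,0,0],1],
    [[-15.5,220,-19],[0,0,0],1],
    [[-15.5,260,-19],[0,0,0],1],
    [[-15.5,300,-19],[0,0,0],1],
    [[-15.5,340,-19],[0,0,0],1],
    [[-15.5,370,-19],[0,0,0],1],
    [[-15.5,392,-19],[0,0,0],1],
    [[-15.5,402,-19],[0,0,0],1],
  ],
)

```text
time: 17.3
tcp_pos: [0.4787, 0.1736, 0.2777]
tcp_rot: [0.0, -0.001, 1.0, 0.001]
contact_force: [-0.4, -1.0, -0.3]
finger_gap: 0.0225
```

jog_arm(
  moves=[
    [[0,0,0],[0,0,0],1],
    [[0,0,0],[0,0,0],1],
    [[0,0,0],[0,0,0],1],
  ],
)

```text
time: 17.6
tcp_pos: [0.4795, 0.1713, 0.2782]
tcp_rot: [0.0, 0.001, 1.0, 0.0]
contact_force: [-0.3, 0.5, -0.9]
finger_gap: 0.0221
```

Run:
```python
from h import *
s=sense();print(s["tcp_pos"],s["tcp_rot"])
p,d=camera("scene"); cv2.imwrite("pics/scene5.png",p[:,:,::-1])
c=p[120:300,160:340]; cv2.imwrite("pics/c9.png",cv2.resize(c,(600,600),interpolation=cv2.INTER_CUBIC)[:,:,::-1])
```

```text
[0.47946338 0.17125459 0.27819032] [2.15270271e-04 6.92892882e-04 9.99999731e-01 1.10888570e-04]
```

View pics/c9.png

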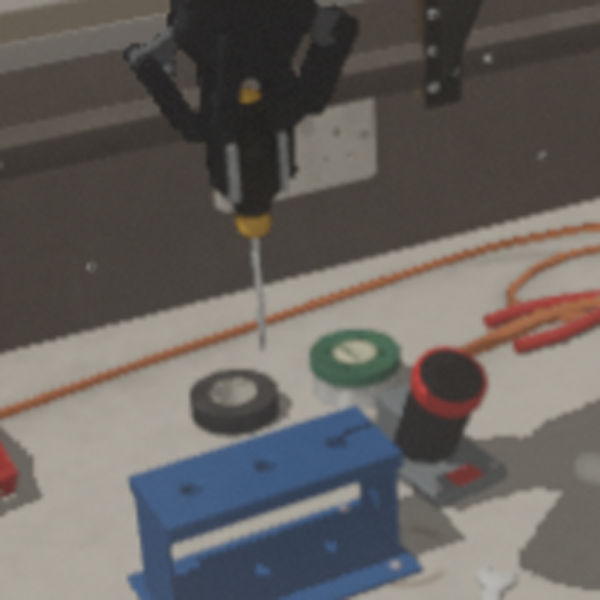

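Run:
```python
from h import *
p=cv2.imread("pics/scene5.png"); c=p[195:275,205:285]
cv2.imwrite("pics/c10.png",cv2.resize(c,(600,600),interpolation=cv2.INTER_CUBIC))
print(onz("scene",[[238.6,225.0]],.173),onz("scene",[[239.2,259.5]],.09))
```

```text
[[0.47946806 0.16879948 0.173     ]] [[0.47980516 0.17280555 0.09      ]]
```

View pics/c10.png

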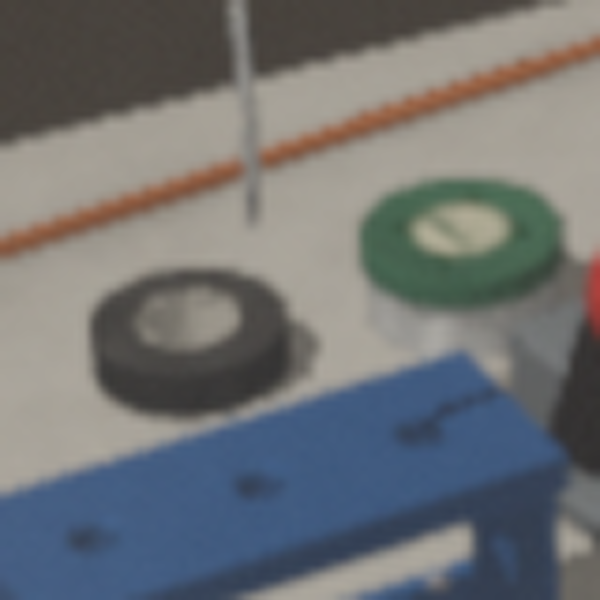

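jog_arm(
  moves=[
    [[-0.5,2.7,20],[0,0,0],1],
    [[-0.5,2.7,40],[0,0,0],1],
    [[-0.5,2.7,58],[0,0,0],1],
    [[-0.5,2.7,72],[0,0,0],1],
    [[-0.5,2.7,72],[0,0,0],1],
    [[-0.5,2.7,72],[0,0,0],1],
  ],
)

```text
time: 18.25
tcp_pos: [0.4803, 0.1745, 0.2065]
tcp_rot: [0.0, 0.0, 1.0, -0.0]
contact_force: [-0.5, 0.8, -0.8]
finger_gap: 0.022
```

Run:
```python
from h import *
s=sense();print(s["tcp_pos"],s["tcp_rot"])
p,d=camera("scene"); p=p[:,:,::-1];cv2.imwrite("pics/scene6.png",p); c=p[215:275,210:270]
cv2.imwrite("pics/c11.png",cv2.resize(c,(600,600),interpolation=cv2.INTER_CUBIC))
```

```text
[0.48032489 0.17451944 0.20654938] [ 3.16888535e-04  3.89139507e-04  9.99999870e-01 -8.88678146e-05]
```

View pics/c11.png

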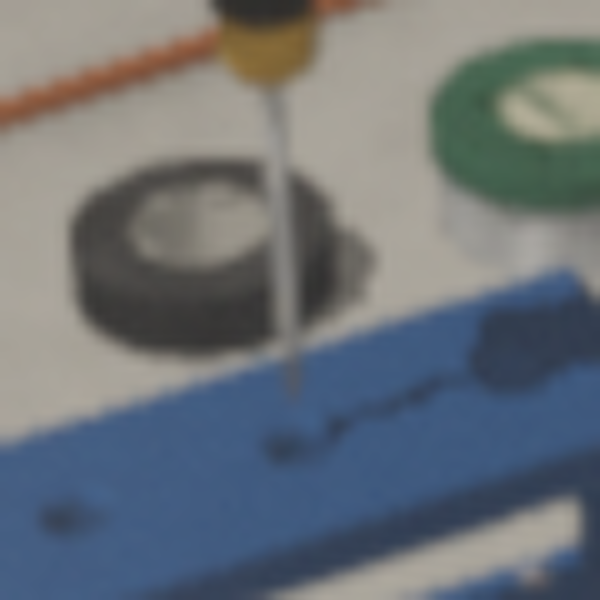

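jog_arm(
  moves=[
    [[1,0.5,5],[0,0,0],1],
    [[1,0.5,10],[0,0,0],1],
    [[1,0.5,15],[0,0,0],1],
    [[1,0.5,20],[0,0,0],1],
    [[1,0.5,25],[0,0,0],1],
    [[1,0.5,25],[0,0,0],1],
  ],
)

```text
time: 18.9
tcp_pos: [0.4785, 0.1753, 0.18]
tcp_rot: [-0.001, 0.0, 1.0, -0.0]
contact_force: [0.3, -0.5, -1.3]
finger_gap: 0.0222
```

Run:
```python
from h import *
s=sense();print(s["tcp_pos"],s["contact_force"])
p,d=camera("scene"); p=p[:,:,::-1];cv2.imwrite("pics/scene7.png",p); c=p[215:305,200:290]
cv2.imwrite("pics/c12.png",cv2.resize(c,(600,600),interpolation=cv2.INTER_CUBIC))
```

```text
[0.47851348 0.1753303  0.17998005] [ 0.27328742 -0.46109103 -1.32468979]
```

View pics/c12.png

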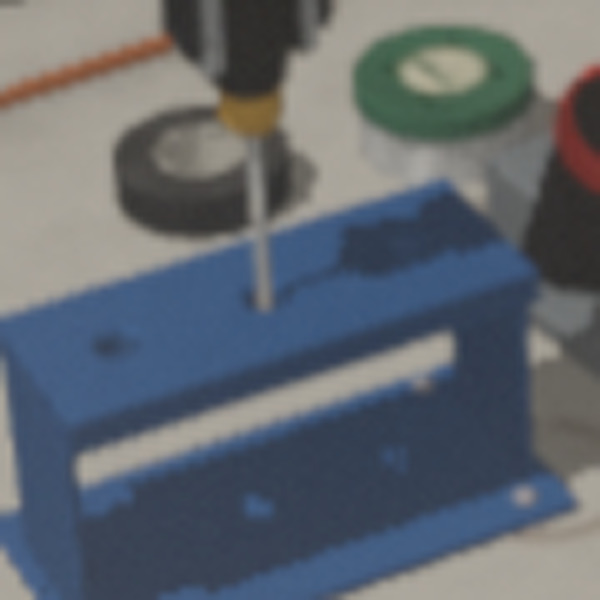

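jog_arm(
  moves=[
    [[-2,0.3,5],[0,0,0],1],
    [[-2,0.3,15],[0,0,0],1],
    [[-2,0.3,25],[0,0,0],1],
    [[-2,0.3,35],[0,0,0],1],
    [[-2,0.3,45],[0,0,0],1],
    [[-2,0.3,53],[0,0,0],1],
    [[-2,0.3,57],[0,0,0],1],
    [[-2,0.3,57],[0,0,0],1],
    [[-2,0.3,57],[0,0,0],1],
  ],
)

```text
time: 19.85
tcp_pos: [0.4813, 0.1759, 0.1243]
tcp_rot: [0.0, 0.0, 1.0, 0.0]
contact_force: [0.9, 0.6, 0.7]
finger_gap: 0.0224
```

Run:
```python
from h import *
s=sense();print(s["tcp_pos"],s["contact_force"])
p,d=camera("scene"); p=p[:,:,::-1];cv2.imwrite("pics/scene8.png",p); c=p[215:305,200:290]
cv2.imwrite("pics/c13.png",cv2.resize(c,(600,600),interpolation=cv2.INTER_CUBIC))
```

```text
[0.48126639 0.17592015 0.12425779] [0.91466371 0.5977083  0.65617132]
```

View pics/c13.png

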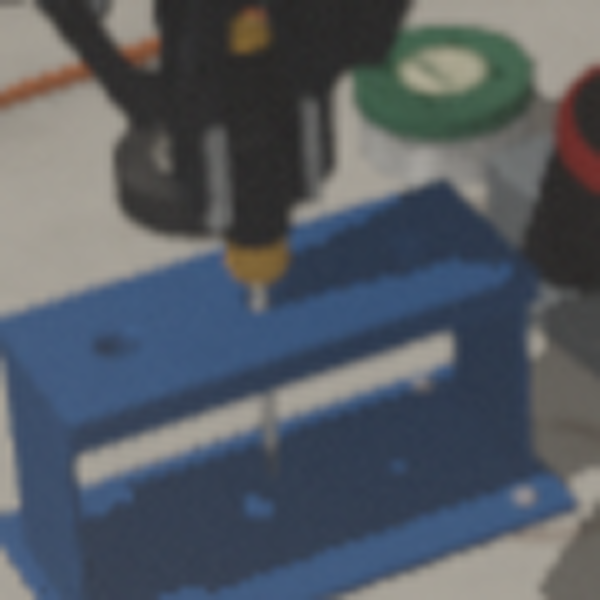

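jog_arm(
  moves=[
    [[0,0,2],[0,0,0],1],
    [[0,0,4],[0,0,0],1],
    [[0,0,5],[0,0,0],1],
    [[0,0,5.5],[0,0,0],1],
    [[0,0,5.5],[0,0,0],1],
  ],
)

```text
time: 20.4
tcp_pos: [0.481, 0.1758, 0.1184]
tcp_rot: [-0.0, 0.0, 1.0, -0.0]
contact_force: [-0.3, -0.1, -1.4]
finger_gap: 0.0222
```

jog_arm(
  moves=[
    [[0,0,0.7],[0,0,0],1],
    [[0,0,1.4],[0,0,0],1],
    [[0,0,1.4],[0,0,0],1],
    [[0,0,1.4],[0,0,0],1],
  ],
)

```text
time: 20.8
tcp_pos: [0.481, 0.1758, 0.1171]
tcp_rot: [-0.0, 0.0, 1.0, -0.0]
contact_force: [-0.6, -1.0, -1.8]
finger_gap: 0.0224
```

jog_arm(
  moves=[
    [[0,0,0.7],[0,0,0],1],
    [[0,0,1.2],[0,0,0],1],
    [[0,0,1.2],[0,0,0],1],
    [[0,0,1.2],[0,0,0],1],
  ],
)

```text
time: 21.2
tcp_pos: [0.4812, 0.1759, 0.1165]
tcp_rot: [0.0, -0.0, 1.0, 0.0]
contact_force: [-2.0, -0.1, 6.0]
finger_gap: 0.0221
```

Run:
```python
from h import *
s=sense();print(s["tcp_pos"],s["contact_force"])
p,d=camera("scene"); p=p[:,:,::-1];cv2.imwrite("pics/scene9.png",p); c=p[225:285,210:270]
cv2.imwrite("pics/c14.png",cv2.resize(c,(600,600),interpolation=cv2.INTER_CUBIC))
```

```text
[0.48116178 0.17588187 0.11651827] [-1.99201104 -0.11332184  6.02570294]
```

View pics/c14.png

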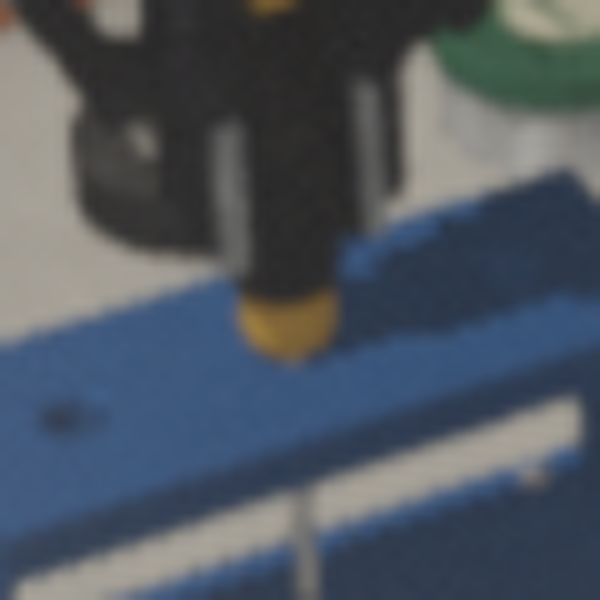

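jog_arm(
  moves=[
    [[0,0,-0.3],[0,0,0],0.45],
    [[0,0,-0.3],[0,0,0],0.35],
    [[0,0,-0.3],[0,0,0],0.2],
    [[0,0,-0.3],[0,0,0],0],
    [[0,0,-0.3],[0,0,0],-0.3],
    [[0,0,-0.3],[0,0,0],-0.6],
    [[0,0,-0.3],[0,0,0],-1],
    [[0,0,-0.3],[0,0,0],-1],
    [[0,0,-0.3],[0,0,0],-1],
    [[0,0,-0.3],[0,0,0],-1],
  ],
)

```text
time: 22.25
tcp_pos: [0.481, 0.1759, 0.1162]
tcp_rot: [0.0, 0.0, 1.0, 0.0]
contact_force: [0.0, 1.0, 0.1]
finger_gap: 0.0853
```

Run:
```python
from h import *
s=sense();print(s["tcp_pos"],s["contact_force"])
p,d=camera("scene"); p=p[:,:,::-1];cv2.imwrite("pics/scene10.png",p); c=p[195:285,195:285]
cv2.imwrite("pics/c15.png",cv2.resize(c,(600,600),interpolation=cv2.INTER_CUBIC))
```

```text
[0.48101217 0.17585315 0.11616708] [0.00357926 0.96084501 0.14267845]
```

View pics/c15.png

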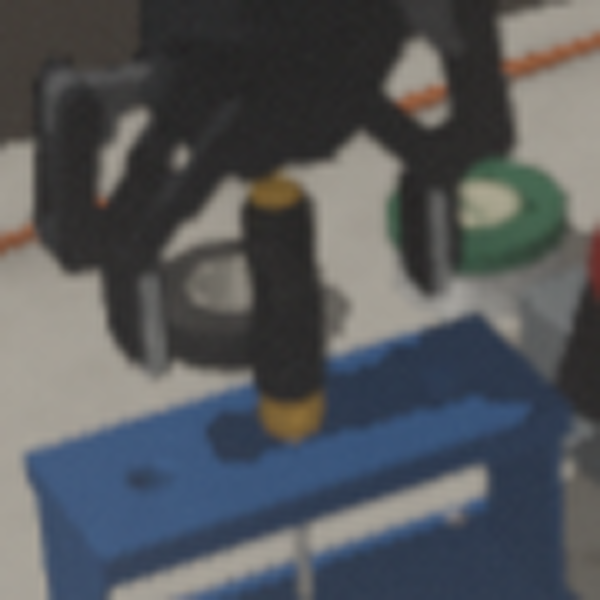

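Free and upright. Retreat straight up.

jog_arm(
  moves=[
    [[0,0,-15],[0,0,0],-1],
    [[0,0,-40],[0,0,0],-1],
    [[0,0,-80],[0,0,0],-1],
    [[0,0,-120],[0,0,0],-1],
    [[0,0,-160],[0,0,0],-1],
    [[0,0,-180],[0,0,0],-1],
    [[0,-60,-180],[0,0,0],-1],
    [[0,-120,-180],[0,0,0],-1],
    [[0,-160,-180],[0,0,0],-1],
    [[0,-160,-180],[0,0,0],-1],
    [[0,-160,-180],[0,0,0],-1],
  ],
)

```text
time: 23.4
tcp_pos: [0.4808, 0.0143, 0.2964]
tcp_rot: [0.0, 0.002, 1.0, 0.0]
contact_force: [0.0, 1.4, -1.2]
finger_gap: 0.085
```

Run:
```python
from h import *
o=[]
a=np.load("pics/top0.npz")
for n in ("scene","top"):
    p,d=camera(n);np.savez(f"pics/{n}F.npz",p=p,d=d)
    o.append(p[150:330,160:430] if n=="scene" else p[130:310,150:420])
    if n=="top":
        for nm,(v,u) in dict(tin=(181,264),tape=(178,225)).items(): print(nm,np.abs(p[v-16:v+16,u-16:u+16].astype(int)-a["p"][v-16:v+16,u-16:u+16]).mean())
        hsv=cv2.cvtColor(p,cv2.COLOR_RGB2HSV);h=(hsv[...,0]>12)&(hsv[...,0]<28)&(hsv[...,1]>140);h[:,:150]=0;h[:,250:]=0;h[:230]=0;h[285:]=0
        v,u=np.nonzero(h);P=cloud("top",d);print("yellow",u.mean(),v.mean(),h.sum(),np.median(P[h],0) if h.any() else None)
cv2.imwrite("pics/cF.png",cv2.resize(np.vstack(o),None,fx=1.65,fy=1.65,interpolation=cv2.INTER_CUBIC)[:,:,::-1])
```

```text
tin 38.559895833333336
tape 44.390950520833336
yellow nan nan 0 None<stdin>:10: RuntimeWarning: Mean of empty slice.
  ret = ret.dtype.type(ret / rcount)
```

View pics/cF.png

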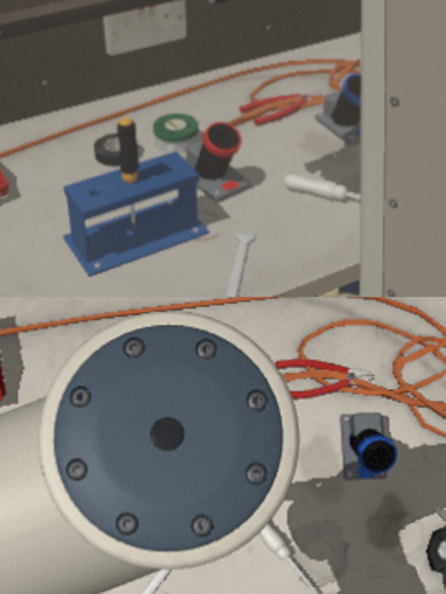

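Run:
```python
from h import *
a=np.load("pics/scene0.npz")["p"];b=np.load("pics/sceneF.npz")["p"]
for n,p in(("start",a),("end",b)):
    h=cv2.cvtColor(p,cv2.COLOR_RGB2HSV);m=(h[...,0]>12)&(h[...,0]<28)&(h[...,1]>120);m[:,:225]=0;m[:,255:]=0;m[:215]=0;m[270:]=0
    print(n,cv2.connectedComponentsWithStats(m.astype(np.uint8))[3][1:].round(1).tolist())
    g=(h[...,0]>60)&(h[...,0]<90)&(h[...,1]>80);g[:,:240]=0;g[:,290:]=0;g[:210]=0;g[245:]=0;v,u=np.nonzero(g);print("tin",u.mean(),v.mean())
d=np.abs(a.astype(int)-b).mean(2);print("tape diff",d[228:252,215:231].mean(),"cutters diff",d[200:230,300:345].mean())
from rig import job_done
print(job_done())
```

```text
start [[236.7, 223.8], [238.8, 257.1]]
tin nan nan
end [[235.9, 223.6], [238.2, 256.9]]
tin nan nan
tape diff 2.7109375 cutters diff 2.871111111111111
the job is handed in; nothing more can be done
None<stdin>:6: RuntimeWarning: Mean of empty slice.
  ret = ret.dtype.type(ret / rcount)
```

I magnetised the screwdriver tip in the blue-collared pot, stood the screwdriver back in the rack's middle hole and let go. I handed the job in at about 23.5 s of the 51 s allowed.

**The dip:** The tool was tilted 25° along the bore. The floor met the tip about 48 mm below the mouth, and I pressed until the axial force was about 5 to 6 N. By the spring figures that is about 5 to 7 mm of floor travel, held for over 1 s. The depth comes from force and arm position only, because the floor itself was not visible. The tip was carried well above the red pot both ways.

**Last checks that agreed:**
- **Seating:** The handle seated with about 6 N at the same tool height as at the grasp (TCP z = 0.1165 m). After release the scene camera showed it upright, within 1 pixel (about 2 mm) of where it started.
- **Other things:** The tape and cutters look unchanged in the scene camera.

**Checks that failed or disagreed:**
- **Overhead view:** At the end the arm covered the rack, tin and tape in the top camera, so I could not confirm from above.
- **Tin:** The colour check for the green tin found no pixels, so it was judged by eye only. It stands in the same place in the final picture.
- **Cameras:** The two cameras disagreed by about 2 to 4 mm. I allowed for this by looking again before each insertion.

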